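Swap the electrode plate in the cell holder for the one that fits

TASK

The cell holder has the wrong electrode plate in it, one too narrow for its slot: draw it out and lay it flat in the steel tray. Then, of the three plates on the blue mat, find the one that fits the holder, just as wide as the slot takes and long enough to reach the end stop with its grip still outside, and slide it fully home. Leave the other two plates and all the other loose things where they are.

Things in the scene. Friction and masses are not known exactly. Their poses are not given: they have to be found in the camera images.
- holder: cell holder, fixed: aluminium base 130 x 76 x 10 mm (x, y, z), white rails forming a slot open to -x, with two lips over its sides (tops 22.5 mm high, 26 mm open strip between). Origin: centre of the base's underside; plates slide in towards +x. Two terminal posts 26 mm high at the far end. With a 90 mm plate home, the plate's origin is at x = -10 mm, its underside at z = 10 mm
- holder_mouth (a point): middle of the slot's mouth, on the slot floor (10 mm above the bench); axes as the holder. Slot 42.5 mm wide, 8.5 mm high, 55 mm deep. A bridge 10 mm long crosses above the mouth (underside 18.5, top 24.5 mm above the bench). Before the mouth the bare base is a 45 mm ledge; on its last 14 mm two flared lead-in guides, 8 mm high
- holder_stop (a point): middle of the slot's end stop, on the slot floor, 55 mm beyond the mouth; axes as the holder
- tray: open steel tray, fixed, 150 x 230 mm (x, y) outside, 22 mm high, walls and floor 4 mm; origin: centre of its underside
- mat: flat blue bench mat, fixed, 230 x 245 x 3 mm (x, y, z), on which three of the plates lie; origin: centre of its underside
- plate_a: steel electrode plate, blade 40 mm wide, 90 mm long (x from -45 to +45 mm), 6 mm thick, 90 g. Origin: on the underside, mid-width, 30 mm ahead (+x) of the grip's centre; x along the blade away from the grip, z up. Starts on the mat. Black upright grip fin (same on all four): 24 mm along x, 10 mm thick across y, top 44 mm above the underside, centre at x = -30 mm.
- plate_b: look-alike plate, blade 48 mm wide, 90 mm long (x -45 to +45), 6 mm thick. Origin: on the underside, mid-width, 30 mm ahead (+x) of the grip's centre; x along the blade away from the grip, z up. Starts on the mat. Black upright grip fin (same on all four): 24 mm along x, 10 mm thick across y, top 44 mm above the underside, centre at x = -30 mm.
- plate_c: look-alike plate, blade 40 mm wide but only 70 mm long (x -45 to +25), 6 mm thick. Origin: on the underside, mid-width, 30 mm ahead (+x) of the grip's centre; x along the blade away from the grip, z up. Starts on the mat. Black upright grip fin (same on all four): 24 mm along x, 10 mm thick across y, top 44 mm above the underside, centre at x = -30 mm.
- plate_d: look-alike plate, blade 32 mm wide, 90 mm long (x -45 to +45), 6 mm thick. Origin: on the underside, mid-width, 30 mm ahead (+x) of the grip's centre; x along the blade away from the grip, z up. Starts in the holder's slot, loose, not always fully in. Black upright grip fin (same on all four): 24 mm along x, 10 mm thick across y, top 44 mm above the underside, centre at x = -30 mm.
- plate_a_grip (a point): point in the grip fin of plate_a, fin centre, 32 mm above the plate's underside: a good place to pinch it across its 10 mm (y)
- plate_d_grip (a point): point in the grip fin of plate_d, fin centre, 32 mm above the plate's underside: a good place to pinch it across its 10 mm (y)
- vial: small amber glass vial, 28 mm across, 45 mm high, standing somewhere in the tray; origin: centre of its underside
- weigh_jar: small clear glass weighing jar, 34 mm across, 40 mm high, on the mat beyond the plates; origin: centre of its underside
- stopper: small rubber stopper standing on the mat on the robot's side of the plates, 24 mm across, 24 mm high; origin: centre of its underside
- red_jar: white plastic jar with a red cap, 54 mm across, 95 mm high; origin: centre of its underside
- reagent: square black reagent bottle, 75 x 75 mm, 159 mm high; origin: centre of its underside
- beaker: small glass beaker, 52 mm across, 70 mm high; origin: centre of its underside
- screwdriver: short screwdriver lying on the bench beyond the holder, 110 mm long; origin: middle of its underside
There are look-alikes about, which are no part of the job. What is shaped like the plate_a but orange or yellow is not meant.

How it is judged:
By the outcome, as a careful person would: the job done as asked, in the order asked, and still so for the second after the job is handed in, with the robot touching nothing.
It also fails if it takes over 54 s, if anything falls off the work surface, if the arm or the gripper's body presses on something with over 40 N, if the wrist force passes 120 N, or if a joint passes its speed limit or range.

ROBOT

A 6-joint arm with a two-finger parallel gripper is mounted at the origin on the work surface. World frame = base frame: x ahead of the robot, y to its left, z up, the work surface at z = 0. Lengths are in mm, angles in rad, forces in N, time in s.
With the tool pointing down it reaches from about 350 to 975 mm from the base axis. Payload 7.1 kg.
Tool frame: the origin (TCP) lies midway between the tips of the shut fingers; the grasp point (between the pads) lies 19 mm behind it; z points along the fingers, y is the line along which they close (so a half turn about z gives the same grasp; the last joint's range is limited). The gripper opens to 88 mm and grips with 3 to 60 N. Pads are 20 mm wide; open, the fingers measure 115 mm over their backs; the gripper's body (75 mm by 178 mm) begins 61 mm behind the grasp point.
Start: joints at [-1.348, 0.423, 1.63, -0, 1.089, -0.019], TCP at [149.676, -606.796, 222.675] pointing down, gripper open.
Joint ranges: [-3, 3], [-0.9, 2.11], [0.09, 2.58], [-1.31, 4.45], [0.11, 2.69], [-2.54, 2.54]. Speed limits (rad/s): [2.39, 2.39, 3.01, 3.14, 3.14, 3.14].

INTERFACE

Orientations are given as a rotation vector (axis times angle).
In Python, from workcell import ctrl gives the robot as it stands.
- The arm moves only by the shell command python3 -m pendant 'ROWS'. ROWS is a JSON object of lists of equal length, an entry for each row: "grip": the opening, from -1 (shut) to 1 (fully open); "linear": the shift along the tool's x, y, z in mm, a list of three; "angular": the turn, a rotation vector about the tool's x, y, z in rad, a list of three. In form: {"grip": [grip, ...], "linear": [[tx, ty, tz], ...], "angular": [[ax, ay, az], ...]}. A call has 1 to 12 rows; each row shifts and turns the commanded pose from where the row before left it, along the tool's axes as they then stand; what a row does not reach is not made up. A row lasts 1/12 s, in which the tool goes at most 41.7 mm and 7.16 degrees, less where a joint would pass 70% of its speed; a pose out of reach is approached as far as the arm can. A call with a gripper value outside its range is refused whole. The fingers move at their own pace and stop on an object; the grip force is fixed at half the most. Time passes only in rows, so rows that do not move let the fingers close. It gives the time, the measured TCP pose, the force, the opening and the grip force at its end, in the units of the state.
- ctrl.get_obs(): the state, without advancing time (a new reading comes with each control period).
- ctrl.get_image(name): name is "scene" or "top" or "wrist"; returns the picture (400x640x3 uint8, red, green, blue); there is no depth.
- ctrl.camera_params(name): a dict with "vfov" (degrees; the focal length in pixels is half the picture's height over the tangent of half this angle, whatever the lens; pixels are square), "cx", "cy" (the principal point, pixels), "R" (3x3) and "t" (3): a world point X has camera coordinates R X + t; the wrist camera has in their place "T_tool_cam" (4x4, takes a point from camera to tool coordinates, whose origin is the TCP and whose axes are the flange's). Camera axes: x right, y down, z forward; pixel columns grow to the right and rows downward; lengths in mm; the calibration is good to about 2 mm. A picture is of the moment at which its call begins: read the wrist's pose just before it. camera_params takes no time and is no camera call.
- ctrl.close_job(): hands the job in; it is judged then, once.
The state is a dict: "t": time; "qpos": joint angles; "qvel": joint speeds; "joint_torque": joint torques, N m; "ee_pos": TCP position; "orientation": TCP orientation; "ft_force": force on the tool from outside, world axes, zero at the start; "moment": the same for the moment, N m; "width": finger opening in mm; "grasp_force": force on a finger pad.
Only numpy, scipy, OpenCV 4.12 (cv2) and the standard library are available. Lean on these libraries where they do the work, as an engineer would, in place of code of your own. Each camera call takes 0.05 s, during which the arm holds its last target. There are 200 camera calls.

## Working session

There is one attempt and no reset: what is moved stays moved. The work goes in short steps, Python scripts to look and compute and a shell command to move; the robot and the scene stay as the last step left them, time stands still between calls to the robot, and variables do not carry over. Pictures are saved under pics/ and viewed, at most 10 in all, crops included, and the job is handed in when it is done.

```bash
mkdir -p pics
python3 - <<'E'
from workcell import ctrl
import cv2,json
import numpy as np
for n in ["top","scene"]:
    im=ctrl.get_image(n); cv2.imwrite(f"pics/{n}0.png",im[:,:,::-1])
    p=ctrl.camera_params(n); print(n,{k:np.round(v,4).tolist() for k,v in p.items() if not isinstance(v,str)})
print(ctrl.get_obs()); print(ctrl.camera_params("wrist"))
E
```

```text
top {'vfov': 44.9927, 'cx': 320.7278, 'cy': 196.7981, 'R': [[-0.0153, -0.9998, -0.0156], [-0.9871, 0.0176, -0.1592], [0.1594, 0.013, -0.9871]], 't': [16.7704, 537.494, 985.6112]}
scene {'vfov': 48.6142, 'cx': 323.7416, 'cy': 205.7462, 'R': [[0.8022, 0.5969, -0.0124], [0.4897, -0.6697, -0.5583], [-0.3416, 0.4418, -0.8295]], 't': [-413.4448, -238.6866, 1125.7064]}
{'t': 0.1, 'qpos': array([-1.34795851e+00,  4.23746022e-01,  1.63055773e+00,  1.31841177e-05,
        1.08860568e+00, -1.89848909e-02]), 'qvel': array([-0.00040858, -0.00201047, -0.00209916,  0.00068509, -0.0019893 ,
       -0.00011438]), 'joint_torque': array([-1.00376988e-04, -5.45610166e+01, -2.74324286e+01,  6.45634392e-02,
        1.88649015e-02, -2.75331860e-05]), 'ee_pos': array([ 149.60356303, -606.34387931,  222.01286166]), 'orientation': array([-3.11735587e+00, -3.78761663e-01,  1.92131660e-04]), 'ft_force': array([ 0.04207426,  0.5932906 , -1.5855224 ]), 'moment': array([ 0.02589049,  0.00842548, -0.04690798]), 'grasp_force': 0.0, 'width': 88.0414259417489}
{'vfov': 62.70688920163203, 'cx': 314.7205060439303, 'cy': 195.58476695966928, 'T_tool_cam': array([[ 7.63601212e-04, -9.63237032e-01, -2.68651889e-01,
         7.37835250e+01],
       [ 9.99999645e-01,  8.31194261e-04, -1.37859265e-04,
         3.83572141e-01],
       [ 3.56093058e-04, -2.68651688e-01,  9.63237325e-01,
        -1.63075661e+02],
       [ 0.00000000e+00,  0.00000000e+00,  0.00000000e+00,
         1.00000000e+00]])}
```

View pics/top0.png

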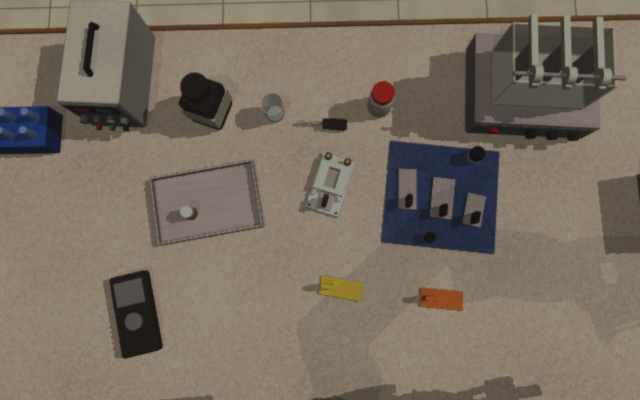

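View pics/scene0.png

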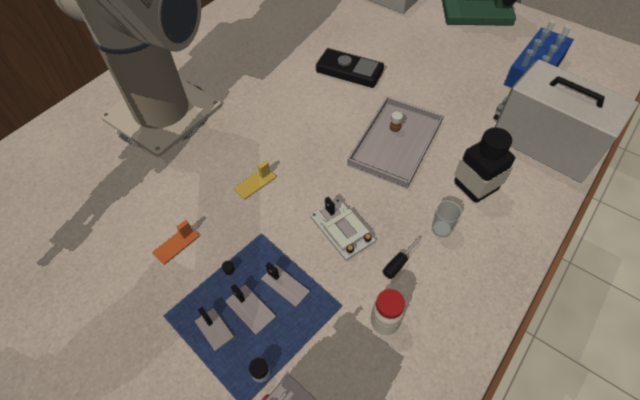

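```bash
cat > h.py <<'E'
import numpy as np,cv2
from scipy.spatial.transform import Rotation as Rn
from workcell import ctrl
def cam(n,obs=None):
    p=ctrl.camera_params(n); f=200/np.tan(np.radians(p["vfov"])/2)
    K=np.array([[f,0,p["cx"]],[0,f,p["cy"]],[0,0,1]])
    if n=="wrist":
        T=np.eye(4);T[:3,:3]=Rn.from_rotvec(obs["orientation"]).as_matrix();T[:3,3]=obs["ee_pos"]
        W=np.linalg.inv(T@np.array(p["T_tool_cam"])); return K,W[:3,:3],W[:3,3]
    return K,np.array(p["R"]),np.array(p["t"])
def ray(c,uv,z):
    K,R,t=c; uv=np.atleast_2d(uv).astype(float)
    d=(R.T@np.linalg.inv(K)@np.c_[uv,np.ones(len(uv))].T).T; o=-R.T@t
    return o+d*((z-o[2])/d[:,2])[:,None]
def proj(c,X):
    K,R,t=c; q=(K@(R@np.atleast_2d(X).T+t[:,None])).T; return q[:,:2]/q[:,2:]
E
python3 - <<'E'
from h import *
im=cv2.imread("pics/top0.png"); c=cam("top")
hsv=cv2.cvtColor(im,cv2.COLOR_BGR2HSV)
print("mat corners?",)
blue=cv2.inRange(hsv,(100,90,30),(130,255,255)); blue[:, :370]=0; blue[:,520:]=0
cs=max(cv2.findContours(blue,0,2)[0],key=cv2.contourArea); r=cv2.minAreaRect(cs); print("mat",ray(c,cv2.boxPoints(r),3).round(0).tolist(), ray(c,[r[0]],3).round())
hull=cv2.fillPoly(np.zeros_like(blue),[cv2.convexHull(cs)],255)
pl=cv2.inRange(hsv,(0,0,90),(180,75,255))&hull
for k in cv2.findContours(pl,0,2)[0]:
    if cv2.contourArea(k)<80: continue
    r=cv2.minAreaRect(k); B=ray(c,cv2.boxPoints(r),9)[:,:2]
    e=B[1]-B[0],B[2]-B[1]; e=sorted(e,key=np.linalg.norm)
    print("plate",np.round(r[0]),"w,l",[round(np.linalg.norm(x)) for x in e],"ctr",ray(c,[r[0]],9).round().tolist(),"ang",round(np.degrees(np.arctan2(e[1][1],e[1][0])),1))
S=4
a=cv2.resize(im[130:255,295:505],None,fx=3.8,fy=3.8,interpolation=cv2.INTER_CUBIC); cv2.imwrite("pics/crop1.png",a)
t=cv2.imread("pics/top0.png",0)
E
```

```text
mat corners?
mat [[443.0, -121.0, 3.0], [668.0, -151.0, 3.0], [638.0, -399.0, 3.0], [415.0, -362.0, 3.0]] [[ 539. -258.    3.]]
plate [474. 209.] w,l [38, 70] ctr [[509.0, -325.0, 9.0]] ang -13.4
plate [442. 198.] w,l [47, 89] ctr [[537.0, -258.0, 9.0]] ang -8.0
plate [408. 188.] w,l [38, 87] ctr [[558.0, -183.0, 9.0]] ang 177.3
```

View pics/crop1.png

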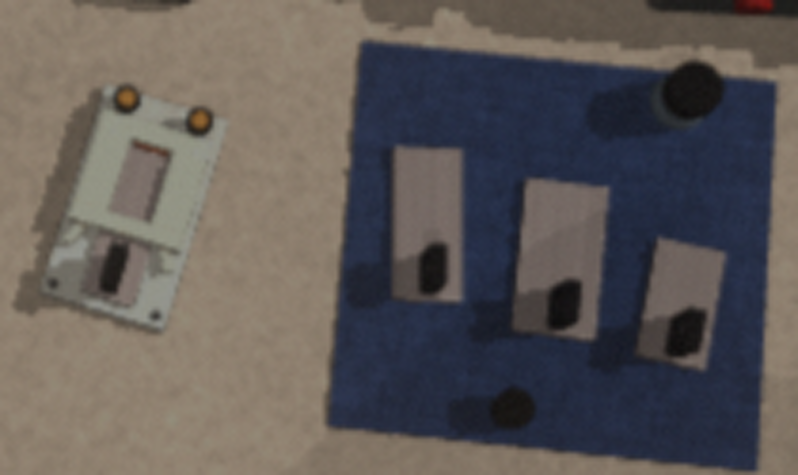

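Mat candidates: left (408,188) measures 38x87 mm, middle (442,198) 47x89, and right (474,209) 38x70. These are plate_a (40x90), plate_b (48 wide) and plate_c (70 long), and the enlarged crop confirms it, so the left one is the plate to use. The yellow (341,288) and orange (441,299) ones are decoys. Plate_d is in the holder, with its fin near (325,198).

Run:
```python
from h import *
c=cam("top")
cr=lambda P:np.array(P)/3.8+[295,130]
b=ray(c,cr([[42,293],[162,330]]),10); print("base front",b.round(), np.linalg.norm(b[1]-b[0]))
d=b[0]-b[1]; print("yaw",np.degrees(np.arctan2(-d[0],d[1])))
print("posts z26",ray(c,cr([[127,97],[201,119]]),26).round())
print("D fin top",ray(c,cr([[118,258]]),44+10).round(), "A fin top",ray(c,cr([[434,262]]),47).round())
print("tray",ray(c,[[151,178],[255,162],[263,228],[158,244]],22).round(), "vial cap",ray(c,[[187,212]],45+4).round())
o=ctrl.get_obs(); print(Rn.from_rotvec(o["orientation"]).as_matrix().round(3))
```

```text
base front [[521.  41.  10.]
 [498. -28.  10.]] 72.41924158113517
yaw -18.242897815914983
posts z26 [[632. -10.  26.]
 [618. -53.  26.]]
D fin top [[533.  -3.  54.]] A fin top [[ 529. -179.   47.]]
tray [[590. 381.  22.]
 [621. 152.  22.]
 [475. 134.  22.]
 [444. 360.  22.]] vial cap [[509. 291.  49.]]
[[ 0.971  0.239 -0.   ]
 [ 0.239 -0.971  0.001]
 [ 0.    -0.001 -1.   ]]
```

```bash
python3 -m pendant '{"grip":[1,1,1,1,1,1,1,1,1,1,1,1],"linear":[[0,0,0],[0,0,0],[0,0,0],[0,0,0],[0,-10,0],[5,-20,1],[9,-34,2],[9,-34,2],[10,-36,2],[10,-36,2],[10,-36,2],[10,-36,2]],"angular":[[0,0,0.108],[0,0,0.108],[0,0,0.108],[0,0,0.108],[0,0,0.108],[0,0,0],[0,0,0],[0,0,0],[0,0,0],[0,0,0],[0,0,0],[0,0,0]]}'
python3 -m pendant '{"grip":[1,1,1,1,1,1,1,1,1,1,1,1],"linear":[[10,-36,2],[10,-36,2],[10,-36,2],[10,-36,2],[10,-36,2],[10,-36,2],[10,-36,2],[10,-36,2],[10,-36,2],[10,-36,2],[5,-18,2],[0,0,0]],"angular":[[0,0,0],[0,0,0],[0,0,0],[0,0,0],[0,0,0],[0,0,0],[0,0,0],[0,0,0],[0,0,0],[0,0,0],[0,0,0],[0,0,0]]}'
python3 - <<'E'
from h import *
o=ctrl.get_obs(); im=ctrl.get_image("wrist")[:,:,::-1]; cv2.imwrite("pics/w1.png",im)
np.savez("w1.npz",ee_pos=o["ee_pos"],orientation=o["orientation"]); print(o["t"],o["ee_pos"],o["orientation"],o["qpos"])
E
```

```text
t: 1.1
ee_pos: [280.3, -392.0, 209.4]
orientation: [-3.106, 0.467, 0.0]
ft_force: [0.8, -0.1, 0.3]
width: 88.0
grasp_force: 0.0
t: 2.1
ee_pos: [492.9, -60.5, 187.3]
orientation: [-3.107, 0.461, -0.0]
ft_force: [0.4, 0.2, -0.5]
width: 87.9
grasp_force: 0.0
2.1 [492.91648177 -60.45566732 187.26711606] [-3.10706787e+00  4.60692423e-01 -3.55933897e-04] [-1.46351102e-01  2.84593921e-01  1.93852678e+00  7.00110144e-04
  9.18244964e-01  1.71842005e+00]
```

View pics/w1.png

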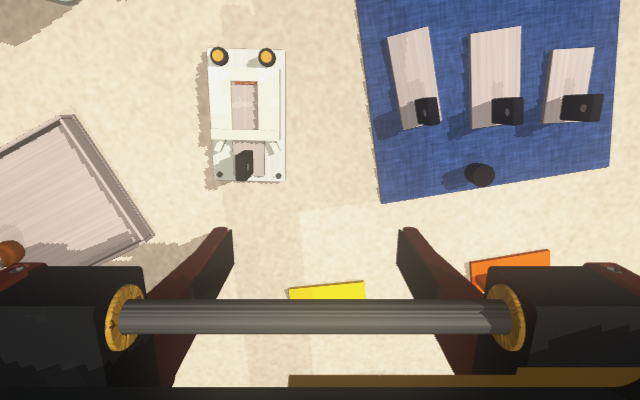

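Wrist view: holder at columns 209–285, rows 47–182. Its fin is near (245,165), and the posts are at (219,56) and (266,57). The plates are at (413,75), (496,80) and (570,85). I'm moving closer over the fin.

```bash
python3 -m pendant '{"grip":[1,1,1,1,1],"linear":[[5,-16,7],[6,-20,10],[6,-20,10],[4,-10,8],[0,0,0]],"angular":[[0,0,0],[0,0,0],[0,0,0],[0,0,0],[0,0,0]]}'
python3 - <<'E'
from h import *
o=ctrl.get_obs(); im=ctrl.get_image("wrist")[:,:,::-1]; cv2.imwrite("pics/w2.png",im)
np.savez("w2.npz",ee_pos=o["ee_pos"],orientation=o["orientation"]); print(o["t"],o["ee_pos"],o["orientation"])
cv2.imwrite("pics/w2c.png",cv2.resize(im[0:260,200:440],None,fx=2.3,fy=2.3,interpolation=cv2.INTER_CUBIC))
E
```

```text
t: 2.57
ee_pos: [530.5, -6.2, 151.3]
orientation: [3.107, -0.466, -0.003]
ft_force: [0.0, -0.1, -0.6]
width: 87.8
grasp_force: 0.0
2.5667 [530.45682109  -6.23759594 151.25541516] [ 3.10662318 -0.4656739  -0.00338109]
```

View pics/w2c.png

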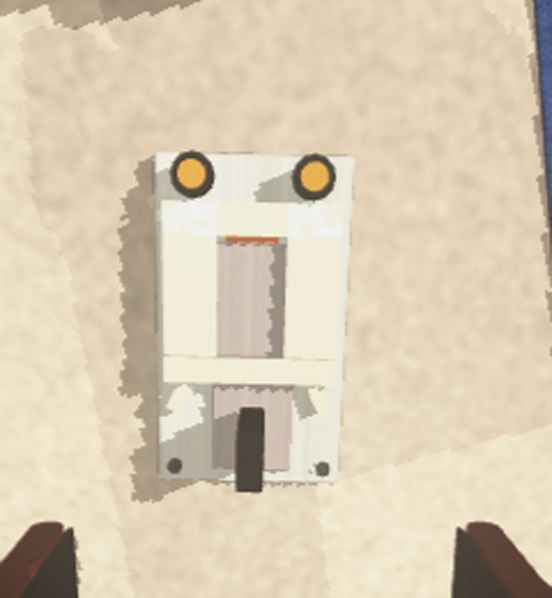

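```bash
cat > m2.py <<'E'
from h import *
o=dict(np.load("w2.npz")); c=cam("wrist",o)
cr=lambda P:np.array(P)/2.3+[200,0]
yaw=lambda d:np.degrees(np.arctan2(d[1],d[0])).round(2)
b=ray(c,cr([[158,481],[338,484],[353,157],[157,153]]),10)[:,:2]
print("base",b.round(1).tolist(),"sides",[np.linalg.norm(b[i]-b[(i+1)%4]).round(1) for i in range(4)],"yaw x",yaw(b[2]-b[1]),yaw(b[3]-b[0]),"from front",yaw(b[0]-b[1])-90,"ctr",b.mean(0).round(1))
p=ray(c,cr([[191,174],[315,177]]),26)[:,:2]; print("posts",p.round(1),yaw(p[0]-p[1])-90, p.mean(0))
k=ray(c,cr([[213,470],[289,471],[292,390],[215,388]]),16)[:,:2]; print("D blade",k.round(1).tolist(),"w",np.linalg.norm(k[0]-k[1]).round(1),"yaw",yaw(k[2]-k[1]),yaw(k[3]-k[0]),"tail mid",((k[0]+k[1])/2).round(1))
f=ray(c,cr([[250,492]]),54)[0]; g=ray(c,cr([[253,408]]),16)[0]; print("fin rear top",f.round(1),"fin front foot",g.round(1), np.linalg.norm((f-g)[:2]).round(1),"fin ctr",((f+g)/2).round(1),"yaw",yaw(g-f))
E
python3 m2.py
```

```text
base [[519.6, 43.7], [496.0, -28.8], [619.5, -68.9], [642.5, 1.4]] sides [np.float64(76.3), np.float64(129.9), np.float64(73.9), np.float64(130.0)] yaw x -17.98 -19.01 from front -18.019999999999996 ctr [569.4 -13.1]
posts [[630.1  -9.5]
 [616.1 -51.9]] -18.310000000000002 [623.06885828 -30.70012483]
D blade [[519.1, 19.0], [509.5, -10.9], [541.8, -21.7], [551.6, 7.6]] w 31.4 yaw -18.52 -19.39 tail mid [514.3   4.1]
fin rear top [517.7   2.7  54. ] fin front foot [539.3  -4.6  16. ] 22.8 fin ctr [528.5  -0.9  35. ] yaw -18.68
```

```bash
python3 -m pendant '{"grip":[1,1,1,1,1,1,1],"linear":[[-1,-2,15],[-1,-2,20],[-1,-1,20],[-0.5,0,20],[0,0,20],[0,0,20],[0,0,11]],"angular":[[0,0,0.025],[0,0,0],[0,0,0],[0,0,0],[0,0,0],[0,0,0],[0,0,0]]}'
python3 -m pendant '{"grip":[1,-1,-1,-1,-1,-1,-1,-1],"linear":[[0,0,0],[0,0,0],[0,0,0],[0,0,0],[0,0,0],[0,0,0],[0,0,0],[0,0,0]],"angular":[[0,0,0],[0,0,0],[0,0,0],[0,0,0],[0,0,0],[0,0,0],[0,0,0],[0,0,0]]}'
```

```text
t: 3.2
ee_pos: [527.5, -1.8, 25.5]
orientation: [3.1, -0.507, -0.004]
ft_force: [-0.5, -0.0, 0.0]
width: 87.8
grasp_force: 0.0
t: 3.87
ee_pos: [529.3, -0.5, 27.0]
orientation: [-3.101, 0.505, -0.001]
ft_force: [0.2, 0.1, -0.6]
width: 44.7
grasp_force: 0.0
```

```bash
python3 -m pendant '{"grip":[-1,-1,-1,-1,-1,-1,-1,-1],"linear":[[0,0,0],[0,0,0],[0,0,0],[0,0,0],[0,0,0],[0,0,0],[0,0,0],[0,0,0]],"angular":[[0,0,0],[0,0,0],[0,0,0],[0,0,0],[0,0,0],[0,0,0],[0,0,0],[0,0,0]]}'
```

```text
t: 4.53
ee_pos: [529.0, -0.5, 26.6]
orientation: [-3.101, 0.505, 0.0]
ft_force: [-0.4, 0.1, -0.3]
width: 9.7
grasp_force: 30.0
```

```bash
python3 -m pendant '{"grip":[-1,-1,-1,-1,-1,-1,-1,-1,-1,-1,-1,-1],"linear":[[-4,0,0],[-8,0,0],[-10,0,0],[-10,0,0],[-10,0,0],[-10,0,0],[-10,0,0],[-8,0,0],[-4,0,-5],[0,0,-20],[0,0,-30],[0,0,-25]],"angular":[[0,0,0],[0,0,0],[0,0,0],[0,0,0],[0,0,0],[0,0,0],[0,0,0],[0,0,0],[0,0,0],[0,0,0],[0,0,0],[0,0,0]]}'
```

```text
t: 5.53
ee_pos: [458.4, 23.1, 107.9]
orientation: [3.101, -0.505, -0.001]
ft_force: [0.9, -0.1, -1.0]
width: 9.9
grasp_force: 30.0
```

```bash
python3 -m pendant '{"grip":[-1,-1,-1,-1,-1,-1,-1,-1,-1,-1,-1,-1],"linear":[[0,-10,0],[-1,-22,0],[-2,-30,0],[-2,-31,0],[-2,-31,0],[-1,-31,0],[-1,-22,0],[0,-10,0],[0,0,0],[0,0,0],[0,0,0],[0,0,0]],"angular":[[0,0,0],[0,0,0],[0,0,0],[0,0,0],[0,0,0],[0,0,0],[0,0,-0.091],[0,0,-0.091],[0,0,-0.091],[0,0,-0.091],[0,0,-0.091],[0,0,0]]}'
python3 - <<'E'
from h import *
im=ctrl.get_image("top")[:,:,::-1]; cv2.imwrite("pics/t2.png",cv2.resize(im[130:270,130:370],None,fx=3,fy=3)); print(ctrl.get_obs()["ee_pos"],ctrl.get_obs()["orientation"])
E
```

```text
t: 6.53
ee_pos: [508.3, 203.9, 105.9]
orientation: [3.134, 0.213, -0.001]
ft_force: [-0.0, 0.3, -0.9]
width: 9.9
grasp_force: 30.0
[508.37654285 203.78511473 105.96710013] [ 3.13473221e+00  2.04701823e-01 -1.32988997e-03]
```

View pics/t2.png

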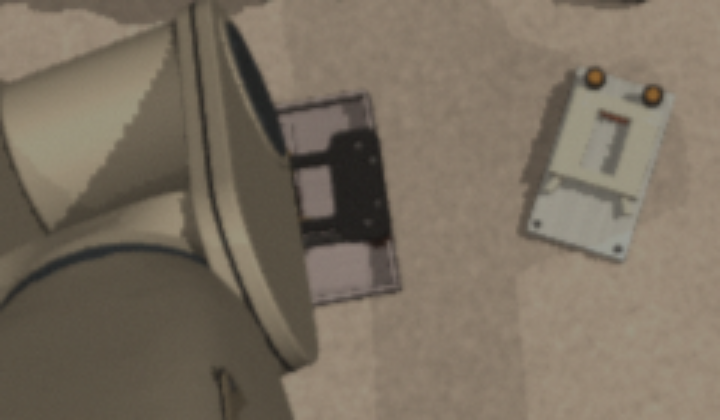

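The holder is empty and the gripper is over the right half of the tray. Next I lower the plate.

```bash
python3 -m pendant '{"grip":[-1,-1,-1,-1,-1,-1,-1,-1,-1],"linear":[[0,0,15],[0,0,20],[0,0,20],[0,0,14],[0,0,6],[0,0,3],[0,0,2],[0,0,2],[0,0,2]],"angular":[[0,0,0],[0,0,0],[0,0,0],[0,0,0],[0,0,0],[0,0,0],[0,0,0],[0,0,0],[0,0,0]]}'
```

```text
t: 7.33
ee_pos: [509.5, 203.7, 23.3]
orientation: [-3.134, -0.206, -0.002]
ft_force: [-0.1, -0.1, -1.5]
width: 9.9
grasp_force: 30.0
```

```bash
python3 -m pendant '{"grip":[-1,-1,-1],"linear":[[0,0,1],[0,0,1],[0,0,0]],"angular":[[0,0,0],[0,0,0],[0,0,0]]}'
```

```text
t: 7.58
ee_pos: [509.0, 203.5, 20.9]
orientation: [-3.135, -0.207, -0.001]
ft_force: [0.3, -0.2, -0.7]
width: 9.5
grasp_force: 30.0
```

```bash
python3 -m pendant '{"grip":[-1,-1,0,0,0,0,0,0],"linear":[[0,0,0.7],[0,0,0],[0,0,0],[0,0,0],[0,0,0],[0,0,0],[0,0,0],[0,0,0]],"angular":[[0,0,0],[0,0,0],[0,0,0],[0,0,0],[0,0,0],[0,0,0],[0,0,0],[0,0,0]]}'
```

```text
t: 8.25
ee_pos: [508.9, 203.4, 19.9]
orientation: [3.135, 0.207, -0.0]
ft_force: [0.1, -0.4, 0.2]
width: 43.2
grasp_force: 0.0
```

```bash
python3 -m pendant '{"grip":[0,0,0,0,0,1,1,1,1,1,1,1],"linear":[[0,0,-12],[0,0,-30],[0,0,-35],[0,0,-35],[0,10,-18],[-2,25,0],[-3,35,0],[-3,38,0],[-3,38,0],[-3,38,0],[-3,38,0],[-3,38,0]],"angular":[[0,0,0],[0,0,0],[0,0,0],[0,0,0],[0,0,0],[0,0,0],[0,0,0],[0,0,0],[0,0,0],[0,0,0],[0,0,0],[0,0,0]]}'
python3 -m pendant '{"grip":[1,1,1,1,1,1],"linear":[[-3,38,0],[-3,36,0],[-3,30,0],[-2,18,0],[0,0,0],[0,0,0]],"angular":[[0,0,0],[0,0,0],[0,0,0.089],[0,0,0.089],[0,0,0],[0,0,0]]}'
python3 - <<'E'
from h import *
o=ctrl.get_obs(); im=ctrl.get_image("wrist")[:,:,::-1]
np.savez("w3.npz",ee_pos=o["ee_pos"],orientation=o["orientation"]); print(o["t"],o["ee_pos"],o["orientation"])
t=ctrl.get_image("top")[:,:,::-1]; cv2.imwrite("pics/t3.png",t)
a=cv2.resize(im[0:240,180:480],None,fx=2.3,fy=2.3,interpolation=cv2.INTER_CUBIC)
b=cv2.resize(t[150:250,140:270],None,fx=2,fy=2); a=np.vstack([a,np.zeros((48,690,3),np.uint8)]); a[-200:,-260:]=b[:,:260]  # tray check inset, bottom right
cv2.imwrite("pics/w3c.png",a)
E
```

```text
t: 9.25
ee_pos: [523.0, -58.7, 151.0]
orientation: [3.135, 0.207, 0.001]
ft_force: [-0.0, 0.2, 0.4]
width: 86.0
grasp_force: 0.0
t: 9.75
ee_pos: [526.5, -179.9, 150.5]
orientation: [-3.141, 0.073, -0.0]
ft_force: [0.6, -0.4, -0.5]
width: 87.4
grasp_force: 0.0
9.75 [ 526.46844071 -179.90949581  150.51013148] [-3.14060170e+00  7.31416806e-02 -3.88644062e-04]
```

View pics/w3c.png

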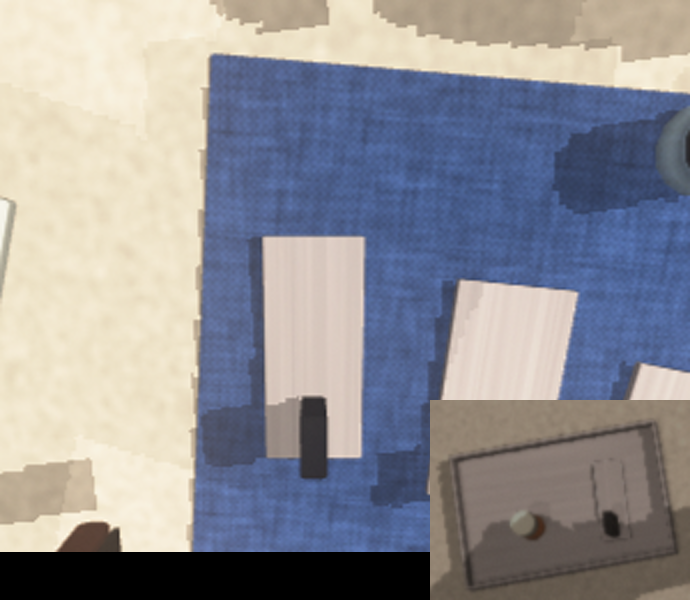

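Plate_d lies flat in the tray (inset), and the vial is still standing. Plate_a spans crop columns 263–364, rows 237–458, with its fin centred at column 314. Now I compute the grasp.

Run:
```python
from h import *
o=dict(np.load("w3.npz")); c=cam("wrist",o)
cr=lambda P:np.array(P)/2.3+[180,0]
yaw=lambda d:np.degrees(np.arctan2(d[1],d[0])).round(2)
k=ray(c,cr([[263,237],[364,237],[361.5,458],[266,458]]),9)[:,:2]; m=(k[2]+k[3])/2; n=(k[0]+k[1])/2
print(k.round(1).tolist(),"w",np.linalg.norm(k[0]-k[1]).round(1),np.linalg.norm(k[3]-k[2]).round(1),"L",np.linalg.norm(n-m).round(1),"yaw",yaw(k[0]-k[3]),yaw(k[1]-k[2]),"fin from blade",(m+15*(n-m)/np.linalg.norm(n-m)).round(1))
f=ray(c,cr([[314,478]]),47)[0]; g=ray(c,cr([[314,397]]),9)[0]; print(f.round(1),g.round(1),((f+g)/2).round(1),yaw(g-f))
d=n-m; R=Rn.from_rotvec(o["orientation"]).as_matrix(); fc=np.r_[m+15*d/np.linalg.norm(d),18]; print("tool shift",(R.T@(fc-o["ee_pos"])).round(1),"tool yaw",yaw(R[:,0]))
```

```text
[[601.9, -165.4], [600.2, -204.5], [510.9, -201.1], [512.7, -161.0]] w 39.2 40.1 L 89.4 yaw -2.77 -2.19 fin from blade [ 526.8 -181.7]
[ 515.1 -181.1   47. ] [ 537.8 -182.3    9. ] [ 526.5 -181.7   28. ] -3.0
tool shift [  0.3   1.8 132.5] tool yaw -2.67
```

```bash
python3 -m pendant '{"grip":[0,0,0,0,0,0,0,0,0,0,0],"linear":[[0,2,0],[0,0,8],[0,0,15],[0,0,17],[0,0,18],[0,0,18],[0,0,18],[0,0,18],[0,0,14],[0,0,5],[0,0,0]],"angular":[[0,0,0],[0,0,0],[0,0,0],[0,0,0],[0,0,0],[0,0,0],[0,0,0],[0,0,0],[0,0,0],[0,0,0],[0,0,0]]}'
python3 -m pendant '{"grip":[-1,-1,-1,-1,-1,-1,-1,-1,-1],"linear":[[0,0,0],[0,0,0],[0,0,0],[0,0,0],[0,0,0],[0,0,0],[0,0,0],[0,0,0],[0,0,0]],"angular":[[0,0,0],[0,0,0],[0,0,0],[0,0,0],[0,0,0],[0,0,0],[0,0,0],[0,0,0],[0,0,0]]}'
```

```text
t: 10.77
ee_pos: [525.6, -180.2, 17.4]
orientation: [-3.14, 0.07, 0.005]
ft_force: [-0.6, -0.2, 0.5]
width: 44.0
grasp_force: 0.0
t: 11.52
ee_pos: [526.9, -181.4, 19.5]
orientation: [3.141, -0.073, 0.001]
ft_force: [-0.8, 1.0, 5.8]
width: 9.7
grasp_force: 30.0
```

```bash
python3 -m pendant '{"grip":[-1,-1,-1,-1,-1,-1,-1,-1,-1,-1,-1,-1],"linear":[[0,0,-10],[0,0,-25],[0,0,-30],[-4,-10,-20],[-9,-22,-5],[-13,-32,0],[-14,-34,0],[-14,-34,0],[-13,-32,0],[-9,-24,0],[-5,-14,0],[0,0,0]],"angular":[[0,0,0],[0,0,0],[0,0,0],[0,0,0],[0,0,0],[0,0,0],[0,0,0],[0,0,0],[0,0,0],[0,0,0],[0,0,0.091],[0,0,0.091]]}'
python3 -m pendant '{"grip":[-1,-1,-1,-1],"linear":[[0,0,0],[0,0,20],[0,0,15],[0,0,0]],"angular":[[0,0,0.091],[0,0,0],[0,0,0],[0,0,0]]}'
python3 - <<'E'
from h import *
o=ctrl.get_obs();R=Rn.from_rotvec(o["orientation"]).as_matrix()
print(o["ee_pos"],"yaw",np.degrees(np.arctan2(R[1,0],R[0,0])),"tilt",R[2],"shift",R.T@(np.array([455.5,24.6,29])-o["ee_pos"]))
im=ctrl.get_image("wrist")[:,:,::-1]; np.savez("w4.npz",ee_pos=o["ee_pos"],orientation=o["orientation"])
cv2.imwrite("pics/w4c.png",cv2.resize(im[0:240,180:480],None,fx=2.3,fy=2.3,interpolation=cv2.INTER_CUBIC))
E
```

```text
t: 12.52
ee_pos: [453.5, 26.5, 109.3]
orientation: [-3.121, 0.36, 0.002]
ft_force: [0.0, -0.6, -1.6]
width: 9.8
grasp_force: 30.0
t: 12.85
ee_pos: [453.4, 24.3, 72.5]
orientation: [3.101, -0.499, -0.006]
ft_force: [-1.3, 0.8, -1.3]
width: 9.5
grasp_force: 30.0
[453.36506839  24.27234977  72.51497752] yaw -18.27867677125449 tilt [-0.00342569  0.00123812 -0.99999337] shift [ 2.07350126 -1.03458371 43.50688205]
```

View pics/w4c.png

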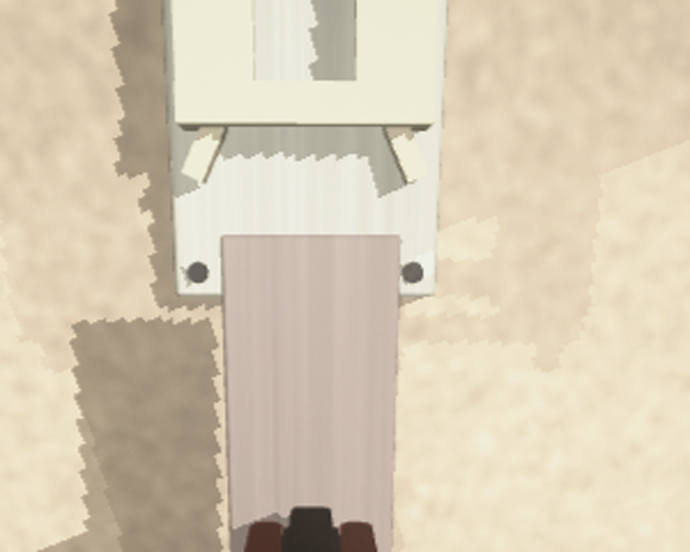

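Run:
```python
from h import *
o=dict(np.load("w4.npz")); c=cam("wrist",o); R=Rn.from_rotvec(o["orientation"]).as_matrix()
def q(name,P,z):
    X=(R.T@(ray(c,np.array(P)/2.3+[180,0],z)-o["ee_pos"]).T).T; print(name,X[:,:2].round(1).tolist(),"mid",X[:,:2].mean(0).round(1),"w",np.linalg.norm(X[0]-X[1]).round(1))
zb=o["ee_pos"][2]-16.6+6
q("blade front",[[221,236],[399,236]],zb); q("blade rear",[[230,525],[395,525]],zb)
q("base front",[[177,294],[435,294]],10); q("guide tips",[[206,183],[407,183]],18); q("guide mouth",[[227,128],[386,128]],18);q("bridge",[[175,124],[434,124]],24.5); q("lips",[[253,80],[357,80]],22.5)
```

```text
blade front [[74.6, -19.6], [74.6, 19.8]] mid [74.6  0.1] w 39.3
blade rear [[6.3, -19.5], [6.3, 21.1]] mid [6.3 0.8] w 40.5
base front [[58.4, -38.8], [58.5, 36.8]] mid [58.4 -1. ] w 75.6
guide tips [[88.6, -28.2], [88.7, 26.5]] mid [88.6 -0.8] w 54.7
guide mouth [[102.5, -22.1], [102.5, 20.4]] mid [102.5  -0.8] w 42.4
bridge [[102.6, -34.8], [102.6, 32.2]] mid [102.6  -1.3] w 67.0
lips [[113.4, -14.6], [113.4, 12.2]] mid [113.4  -1.2] w 26.8
```

```bash
python3 -m pendant '{"grip":[-1,-1,-1,-1,-1,-1,-1,-1],"linear":[[0,-1.2,12],[0,0,14],[0,0,9],[0,0,5],[0,0,2.5],[0,0,1],[0,0,0],[0,0,0]],"angular":[[0,0,0],[0,0,0],[0,0,0],[0,0,0],[0,0,0],[0,0,0],[0,0,0],[0,0,0]]}'
```

```text
t: 13.57
ee_pos: [455.8, 25.4, 30.9]
orientation: [-3.102, 0.499, -0.001]
ft_force: [0.6, -0.4, -1.1]
width: 10.0
grasp_force: 30.0
```

```bash
python3 -m pendant '{"grip":[-1,-1,-1,-1,-1,-1,-1],"linear":[[0,0,2],[0,0,1.2],[4,0,0],[7,0,0],[7,0,0],[4,0,0],[0,0,0]],"angular":[[0,0,0],[0,0,0],[0,0,0],[0,0,0],[0,0,0],[0,0,0],[0,0,0]]}'
python3 -m pendant '{"grip":[-1,-1,-1,-1,-1,-1],"linear":[[3,0,0],[4,0,0],[4,0,0],[4,0,0],[3,0,0],[0,0,0]],"angular":[[0,0,0],[0,0,0],[0,0,0],[0,0,0],[0,0,0],[0,0,0]]}'
```

```text
t: 14.15
ee_pos: [478.0, 18.1, 27.4]
orientation: [-3.101, 0.5, -0.003]
ft_force: [0.3, 0.2, -0.3]
width: 9.8
grasp_force: 30.0
t: 14.65
ee_pos: [494.3, 12.6, 27.4]
orientation: [-3.101, 0.5, -0.001]
ft_force: [-0.6, 0.2, -0.8]
width: 9.9
grasp_force: 30.0
```

```bash
python3 -m pendant '{"grip":[-1,-1,-1,-1,-1,-1,-1,-1],"linear":[[4,0,0],[6,0,0],[7,0,0],[7,0,0],[6,0,0],[4,0,0],[2,0,0],[0,0,0]],"angular":[[0,0,0],[0,0,0],[0,0,0],[0,0,0],[0,0,0],[0,0,0],[0,0,0],[0,0,0]]}'
python3 -m pendant '{"grip":[-1,-1,-1,-1],"linear":[[1,0,0.3],[1,0,0.2],[1,0,0],[0,0,0]],"angular":[[0,0,0],[0,0,0],[0,0,0],[0,0,0]]}'
```

```text
t: 15.32
ee_pos: [528.1, 1.3, 27.2]
orientation: [-3.102, 0.5, -0.0]
ft_force: [0.1, 0.2, -1.0]
width: 9.3
grasp_force: 30.0
t: 15.65
ee_pos: [530.5, 0.6, 26.8]
orientation: [3.102, -0.499, 0.0]
ft_force: [-0.3, -1.2, -0.9]
width: 10.1
grasp_force: 30.0
```

Advanced 78.6 mm with no stop contact yet. I'll creep on until it meets the stop.

```bash
python3 -m pendant '{"grip":[-1,-1,-1,-1],"linear":[[1,0,0],[1,0,0],[0,0,0],[0,0,0]],"angular":[[0,0,0],[0,0,0],[0,0,0],[0,0,0]]}'
python3 -m pendant '{"grip":[-1,-1,-1],"linear":[[0.7,0,0],[0,0,0],[0,0,0]],"angular":[[0,0,0],[0,0,0],[0,0,0]]}'
```

```text
t: 15.98
ee_pos: [532.3, -0.0, 26.8]
orientation: [3.102, -0.499, -0.0]
ft_force: [-0.7, 1.1, -0.5]
width: 9.8
grasp_force: 30.0
t: 16.23
ee_pos: [532.3, -0.1, 26.7]
orientation: [3.102, -0.499, -0.002]
ft_force: [-3.1, 1.8, 0.2]
width: 9.8
grasp_force: 30.0
```

```bash
python3 -m pendant '{"grip":[-1,-1,-1],"linear":[[0.8,0,0],[0.5,0,0],[0,0,0]],"angular":[[0,0,0],[0,0,0],[0,0,0]]}'
```

```text
t: 16.48
ee_pos: [532.3, -0.2, 26.7]
orientation: [3.102, -0.499, -0.006]
ft_force: [-7.6, 4.6, 6.3]
width: 9.4
grasp_force: 30.0
```

The force is rising with no further motion, so the plate is against the stop. Release and retreat upward.

```bash
python3 -m pendant '{"grip":[0,0,0,0,0,0,0,0,0,0,0],"linear":[[0,0,0],[0,0,0],[0,0,0],[0,0,0],[0,0,0],[0,0,0],[0,0,0],[0,0,-8],[0,0,-25],[0,0,-35],[0,0,-35]],"angular":[[0,0,0],[0,0,0],[0,0,0],[0,0,0],[0,0,0],[0,0,0],[0,0,0],[0,0,0],[0,0,0],[0,0,0],[0,0,0]]}'
python3 -m pendant '{"grip":[0,0,0],"linear":[[0,0,-20],[0,0,0],[0,0,0]],"angular":[[0,0,0],[0,0,0],[0,0,0]]}'
python3 - <<'E'
from h import *
o=ctrl.get_obs(); im=ctrl.get_image("wrist")[:,:,::-1]; t=ctrl.get_image("scene")[:,:,::-1]
np.savez("w5.npz",ee_pos=o["ee_pos"],orientation=o["orientation"]); print(o["t"],o["ee_pos"])
a=cv2.resize(im[40:240,240:380],None,fx=3,fy=3,interpolation=cv2.INTER_CUBIC)
b=np.zeros((600,380,3),np.uint8); b[:400]=t[:,150:530]
cv2.imwrite("pics/w5c.png",np.hstack([a,b]))
E
```

```text
t: 17.4
ee_pos: [533.3, -0.7, 130.7]
orientation: [3.101, -0.499, -0.004]
ft_force: [1.0, 0.8, -0.4]
width: 43.6
grasp_force: 0.0
t: 17.65
ee_pos: [535.0, -0.7, 151.3]
orientation: [-3.101, 0.499, -0.005]
ft_force: [0.5, 0.2, -0.5]
width: 44.0
grasp_force: 0.0
17.65 [534.99496233  -0.68768271 151.28422993]
```

View pics/w5c.png

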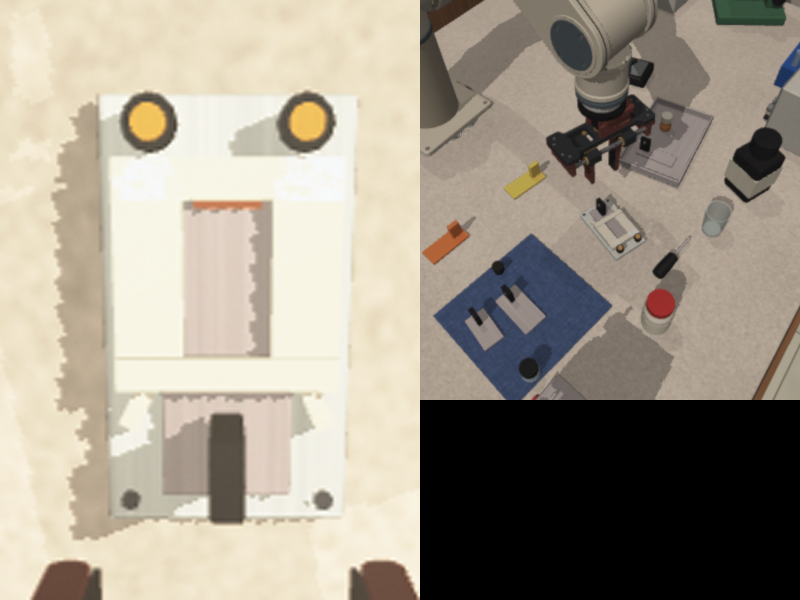

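Run:
```python
from h import *
o=dict(np.load("w5.npz")); c=cam("wrist",o); R=Rn.from_rotvec(o["orientation"]).as_matrix()
for n,P,z in [("tail",[[164,493],[290,494]],16),("base front",[[111,516],[342,518]],10),("blade at stop",[[190,209],[260,209]],16),("bridge front",[[115,391],[340,393]],24.5)]:
    X=(R.T@(ray(c,np.array(P)/3+[240,40],z)-o["ee_pos"]).T).T; print(n,X[:,:2].round(1).tolist())
```

```text
tail [[-18.0, -18.9], [-18.3, 21.0]]
base front [[-27.7, -36.7], [-28.3, 38.5]]
blade at stop [[69.1, -10.0], [69.1, 10.6]]
bridge front [[16.5, -32.6], [16.0, 34.8]]
```

Plate_a's tail is 9.8 mm from the base front, against 10 mm when home, and it is centred and straight. Handing in.

```bash
python3 -c "
from workcell import ctrl
print(ctrl.close_job())"
```

```text
the job is handed in; nothing more can be done
None
```

I drew plate_d out and laid it flat in the tray, then slid plate_a in against the end stop (tail within about 0.2 mm of home by camera), left the other objects alone, and handed the job in at about 18 s.

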